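Take the filter slide out of the plate reader's filter drawer for inspection

ROBOT

A 7-joint arm with a two-finger parallel gripper is mounted at the origin on a cart in front of the work surface, level with it; the furniture and walls round the work are solid. World frame = base frame: x ahead of the robot, y to its left, z up, the work surface at z = 0. Lengths are in m, angles in rad, forces in N, time in s.
With the tool pointing down it reaches from about 0.4 to 0.875 m from the base axis. Payload 19.3 kg.
Tool frame: the origin (TCP) lies at the very end of the fingers, on their centre line; the grasp point (between the pads) lies 19 mm behind it; z points along the fingers, y is the line along which they close (so a half turn about z gives the same grasp; the last joint's range is limited). The gripper opens to 85 mm and grips with 20 to 120 N. Pads are 22 mm wide; open, the fingers measure 114 mm over their backs; the gripper's body (76 mm by 85 mm) begins 54 mm behind the grasp point. The pads swing forward as they close: fully open they stand 13 mm farther back than shut.
Start: joints at [1.218, 0.521, -0.036, 1.599, 0.021, 1.021, -0.113], TCP at [0.174, -0.6, 0.231] pointing down, gripper open.
Joint ranges: [-2.91, 2.91], [-0.3, 2.13], [-1.5, 1.42], [0.17, 2.43], [-1.26, 4.41], [0.16, 1.93], [-2.52, 2.52]. Speed limits (rad/s): [1.89, 1.89, 2.39, 2.39, 3.01, 3.01, 3.01].

INTERFACE

Orientations are given as [roll, pitch, yaw] about the fixed x, y, z axes, in that order (R = Rz(yaw) Ry(pitch) Rx(roll)).
In Python, from workcell import bot gives the robot as it stands.
- The arm moves only by the shell command python3 -m crank 'ROWS' [FORCE]. ROWS is a JSON object of lists of equal length, an entry for each row: "travel": the shift along the world's x, y, z in cm, a list of three; "turn": the turn, a rotation vector about the world's x, y, z in degrees, a list of three; "gripper": the closure, from 0 (fully open) to 1 (shut). A call has exactly 5 rows; each row is the pose to reach, as a shift and turn from the pose commanded when the call began; what a row does not reach only later rows make up. A row lasts 1/10 s, in which the tool goes at most 50 mm and 8.59 degrees, less where a joint would pass 70% of its speed; a pose out of reach is approached as far as the arm can. A call with a gripper value outside its range is refused whole. The fingers move at their own pace and stop on an object; FORCE is the grip in N (left out, the last holds). Time passes only in rows, so rows that repeat a pose let the fingers close, or fill a call up. It gives the time, the measured TCP pose, the force, the opening and the grip force at its end, in the units of the state.
- bot.observe(): the state, without advancing time (a new reading comes with each control period).
- bot.grab_frame(name): name is "side" or "top"; returns a dict with "pixels" (480x640x3 uint8, red, green, blue), "fx", "fy", "cx", "cy" (pixels), "extrinsics" (4x4, takes a point from world to camera coordinates). Camera axes: x right, y down, z forward; pixel columns grow to the right and rows downward; lengths in m; the calibration is good to about 2 mm. A picture is of the moment at which its call begins. There is no depth.
- bot.job_done(): hands the job in; it is judged then, once.
The state is a dict: "clock": time; "qpos": joint angles; "qd": joint speeds; "joint_efforts": joint torques, N m; "position": TCP position; "tool_rot": TCP orientation; "force": force on the tool from outside, world axes, zero at the start; "moment": the same for the moment, N m; "grip_width": finger opening in m; "finger_force": force on a finger pad.
Only numpy, scipy, OpenCV 4.12 (cv2) and the standard library are available. Lean on these libraries where they do the work, as an engineer would, in place of code of your own. Each camera call takes 0.05 s, during which the arm holds its last target. There are 200 camera calls.

TASK

Take the filter slide out of the bench plate reader for a visual check: pull the filter drawer out to its stop by the bar handle, fold the dust flap on it up and right back past upright, and draw the filter slide (the plate with pull tab and three glass windows) straight up out of its slot, leaving the plain blanking plate in its slot and the things round the reader where they are. Finish still holding the slide up for inspection, at rest, all of it over 20 cm above the worktop, tab upright, given a quarter turn so that its windows face the way the reader's front faces; leave drawer and flap open and do not let go.

Things in the scene. Friction and masses are not known exactly. Their poses are not given: they have to be found in the camera images.
- reader: bench plate reader, low white box 200 (x) x 300 (y) x 124 mm high (126 over its right half), fixed, at varying place and yaw. Origin: centre of its underside, on the worktop. -x points out of its front (towards the robot), +y to the robot's left, z up. The white filter drawer fills the left of its front (centre at y = +65 mm); display, keys and plate port on the right do not move
- filter_drawer (a joint): how far the drawer is out along the reader's -x, m: 0 shut (start), 0.128 at its stop; about 6 N moves it, it stays where left. Front panel 146 wide, 12 thick, top at z = 114 mm. Behind it a carrier, top at z = 54 mm, with two slots 83 x 10.5 mm along x, 30 deep, 27 mm left and right of the middle, centres 59 mm behind the panel's outer face; side walls at +-63 mm reach z = 84 mm
- drawer_grip (a point): middle of the drawer's steel bar handle: bar about 10 mm thick, 85 mm long, along the reader's y, 97 mm above the worktop, 35 mm in front of the panel (free gap behind the bar about 29 mm); moves with the drawer
- dust_flap (a joint): angle of the dust flap on the drawer, rad: 0 shut (start; level over both slots), 1.57 upright, 2.1 at its stop, leaning back over the reader. Stiff hinge: it stays where left, up to 0.07 N m turns it. Free front edge 93 mm from the hinge line; flap 128 mm wide, 4 mm thick, underside 83.5 mm above the worktop when shut
- flap_grip (a point): point in the grip fin that stands on the flap near its free edge, mid-width: fin 24 mm long (reader's x), 10 mm thick (y), standing 19 mm above the flap's top face. The point lies 8 mm below the fin's top; with the flap shut it is 12.5 mm above and 73 mm in front of the hinge line, 36 mm behind the drawer panel's outer face; moves with the flap
- flap_hinge (a point): middle of the flap's hinge line, at the back of the carrier, 86 mm above the worktop, 109 mm behind the drawer panel's outer face; the hinge line runs along the reader's y; moves with the drawer
- filter_slide: filter slide, the part wanted: aluminium plate 80 (x) x 8 (y) x 42 (z) mm with three round 18 mm glass windows in a row, seen along its y, and a tab 30 x 8 mm on the middle of its top edge; 56 mm high in all, about 70 g. Origin: middle of its bottom edge, z up to the tab. Starts standing loose in one of the slots (left or right varies), its x along the reader's, under the flap
- slide_tab (a point): middle of the slide's pull tab, 49 mm above the slide's bottom edge (7 mm below the tab's top); grip the 8 mm thickness (slide's y)
- blank_plate: plain aluminium blanking plate 80 x 8 x 42 mm with no tab and no windows, standing loose in the other slot. Origin: middle of its bottom edge, z up. To be left in its slot
- amber_bottle: bystander: amber glass reagent bottle with black cap, 48 mm diameter, 98 mm tall, standing left of the reader. Origin: centre of its underside
- bench_timer: bystander: small white bench timer 38 x 72 x 58 mm, left of the drawer. Origin: centre of its underside
- beaker: bystander: clear beaker 71 x 77 x 86 mm, in front of the reader to the right. Origin: centre of its underside

How it is judged:
By the outcome, as a careful person would: the job done as asked, in the order asked, and still so for the second after the job is handed in, while the arm keeps its last pose, push and grip.
It also fails if it takes over 64 s, if anything falls off the work surface, if the arm or the gripper's body presses on something with over 40 N, if the wrist force passes 120 N, or if a joint passes its speed limit or range.

## Working session

There is one attempt and no reset: what is moved stays moved. The work goes in short steps, Python scripts to look and compute and a shell command to move; the robot and the scene stay as the last step left them, time stands still between calls to the robot, and variables do not carry over. Pictures are saved under pics/ and viewed, at most 10 in all, crops included, and the job is handed in when it is done.

```bash
mkdir -p pics; ls; cat > h.py <<'E'
import numpy as np, cv2, json
from workcell import bot
def snap(cam,name):
    f=bot.grab_frame(cam); cv2.imwrite(f'pics/{name}.png',np.ascontiguousarray(f['pixels'][:,:,::-1]))
    np.savez(f'pics/{name}.npz',E=f['extrinsics'],k=[f['fx'],f['fy'],f['cx'],f['cy']]); return f
def cal(name):
    d=np.load(f'pics/{name}.npz'); return d['E'],d['k']
def ray(name,u,v):
    E,k=cal(name); R=E[:3,:3]; c=-R.T@E[:3,3]
    d=R.T@np.array([(u-k[2])/k[0],(v-k[3])/k[1],1]); return c,d/np.linalg.norm(d)
def onz(name,u,v,z):
    c,d=ray(name,u,v); return c+d*(z-c[2])/d[2]
def proj(name,P):
    E,k=cal(name); p=E[:3,:3]@np.asarray(P)+E[:3,3]; return np.array([k[0]*p[0]/p[2]+k[2],k[1]*p[1]/p[2]+k[3]])
E
python3 - <<'E'
from h import *
snap('top','t0'); snap('side','s0'); 
for n in('t0','s0'):
    E,k=cal(n); print(n,k,(-E[:3,:3].T@E[:3,3]).round(3),E[2,:3].round(2))
print(bot.observe())
E
```

```text
pics
t0 [614.54759869 614.54759869 314.8654436  241.23333516] [0.439 0.058 1.516] [ 0.11  0.02 -0.99]
s0 [549.42682205 549.42682205 317.26143529 235.13003082] [ 0.457 -0.948  1.012] [ 0.12  0.72 -0.68]
{'clock': 0.1, 'qpos': array([ 1.21780423,  0.52194274, -0.03632864,  1.59994507,  0.02119411,
        1.02110618, -0.1128079 ]), 'qd': array([ 0.00103785, -0.00168592,  0.0009276 , -0.00130308, -0.00050841,
        0.00041476,  0.0005225 ]), 'joint_efforts': array([ 3.90609828e-03, -9.28500366e+01,  1.98431052e+00, -3.70539415e+01,
        1.81744806e-02,  5.27688913e-03,  4.03366607e-05]), 'position': array([ 0.17428393, -0.59989362,  0.23079267]), 'tool_rot': array([-3.14057819e+00,  6.57165481e-05,  2.82771115e-01]), 'force': array([-0.14531983, -0.08309664,  0.03323819]), 'moment': array([-0.05654238,  0.00768703, -0.00238892]), 'finger_force': 0.0, 'grip_width': 0.08567308103495107}
```

View pics/t0.png

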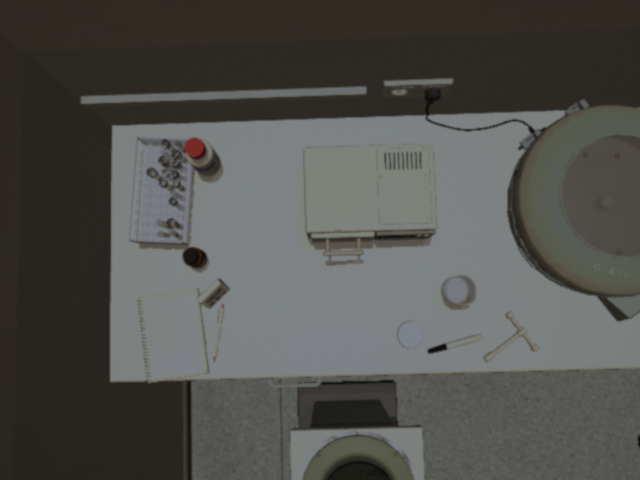

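View pics/s0.png

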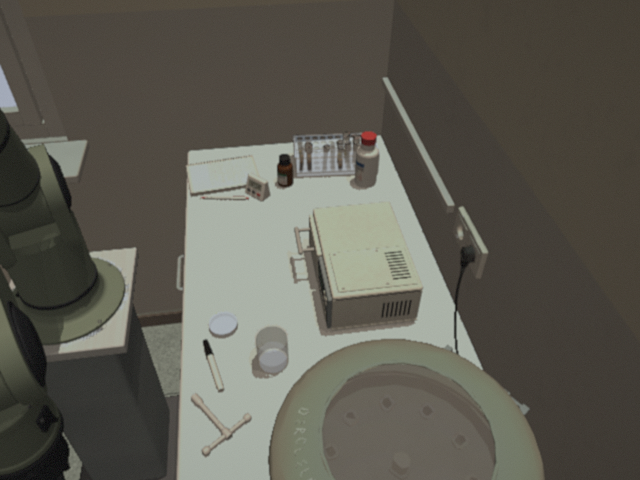

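The top view shows the reader's roof at about px (304–436, 145–236) and the handle near (344,256). In the side view the handle is at about (300,255). I'll zoom in on both.

```bash
python3 - <<'E'
from h import *
a=cv2.imread('pics/t0.png')[130:280,290:450]; b=cv2.imread('pics/s0.png')[190:340,280:430]
a=cv2.resize(a,None,fx=2.4,fy=3.0,interpolation=2); b=cv2.resize(b,None,fx=2.6,fy=3,interpolation=2)
a=cv2.resize(cv2.imread('pics/t0.png')[130:280,290:450],(400,375),interpolation=2)
b=cv2.resize(cv2.imread('pics/s0.png')[190:340,280:440],(400,375),interpolation=2)
c=np.clip(np.hstack([a,b])*1.5,0,255).astype('uint8'); cv2.imwrite('pics/c0.png',c)
g=cv2.imread('pics/t0.png')
m=cv2.inRange(g,(0,0,0),(255,255,255))
print('corners z~.125');
for p in [(304,147),(434,144),(437,236),(306,236)]: print(p,onz('t0',*p,.125).round(4))
E
```

```text
corners z~.125
(304, 147) [0.8112 0.1037 0.125 ]
(434, 144) [ 0.8078 -0.1963  0.125 ]
(437, 236) [ 0.5942 -0.1925  0.125 ]
(306, 236) [0.6036 0.1047 0.125 ]
```

View pics/c0.png

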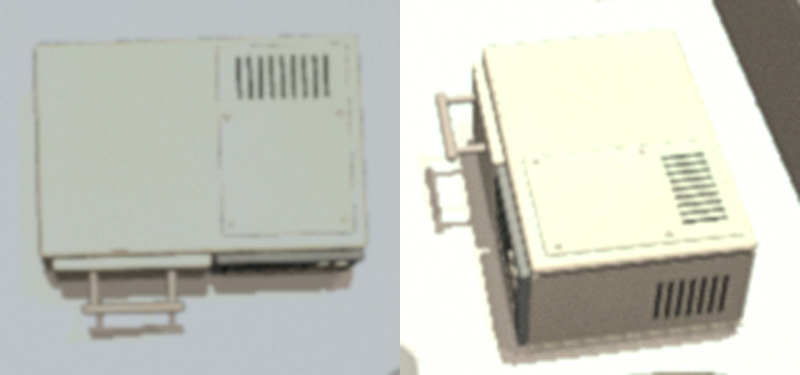

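The crop shows the bar (upper of the two; the lower one is its shadow) in the top view at px (323,253)–(364,253). In the side view it runs (296,229)–(301,252). The roof's front edge is (307,231)–(435.6,228.5).

```bash
cat >> h.py <<'E'
def tri(n1,p1,n2,p2):
    c1,d1=ray(n1,*p1); c2,d2=ray(n2,*p2)
    s=np.linalg.lstsq(np.c_[d1,-d2],c2-c1,rcond=None)[0]; a,b=c1+s[0]*d1,c2+s[1]*d2
    return (a+b)/2,np.linalg.norm(a-b)
E
python3 - <<'E'
from h import *
P=[onz('t0',*p,.125) for p in [(304.8,147.2),(432.8,144.8),(435.6,228.4),(307.2,230.8)]]
for p in P: print(p.round(4))
l=P[0]-P[1]; print('yaw from back',np.degrees(np.arctan2(-l[0],l[1]))); l=P[3]-P[2]; print('front',np.degrees(np.arctan2(-l[0],l[1])),np.linalg.norm(l))
for a,b in[(P[0],P[3]),(P[1],P[2])]: d=a-b; print('side',np.degrees(np.arctan2(d[1],d[0])),np.linalg.norm(d))
print('bar',onz('t0',323.2,253.2,.097),onz('t0',364,253.2,.097))
print(tri('t0',(323.2,253.2),'s0',(296,229.2)),tri('t0',(364,253.2),'s0',(300.8,252)))
# subpixel: dark/bright profile of bar via rectified ground plane z=.097
E,k=cal('t0'); g=cv2.imread('pics/t0.png')
xs=np.arange(.5,.62,.001); ys=np.arange(.1,-.03,-.001)
uv=np.array([[proj('t0',(x,y,.097)) for y in ys] for x in xs[::-1]],np.float32)
r=cv2.remap(g,uv[...,0],uv[...,1],cv2.INTER_CUBIC)
cv2.imwrite('pics/r0.png',np.clip(cv2.resize(r,None,fx=5,fy=5)*1.5,0,255).astype('uint8'))
E
```

```text
[0.8106 0.1019 0.125 ]
[ 0.806  -0.1935  0.125 ]
[ 0.6116 -0.1902  0.125 ]
[0.6154 0.1017 0.125 ]
yaw from back -0.9053453640129493
front -0.7424206987148821 0.2918721287050345
side 0.0528526850228662 0.19524028157283485
side -0.9748483121982502 0.19438316433321748
bar [0.56550352 0.06693731 0.097     ] [ 0.56258322 -0.02740068  0.097     ]
(array([0.56664284, 0.0669778 , 0.08906863]), np.float64(0.0008568532767709478)) (array([ 0.56456106, -0.02726228,  0.10067729]), np.float64(0.004582990430726484))
```

View pics/r0.png

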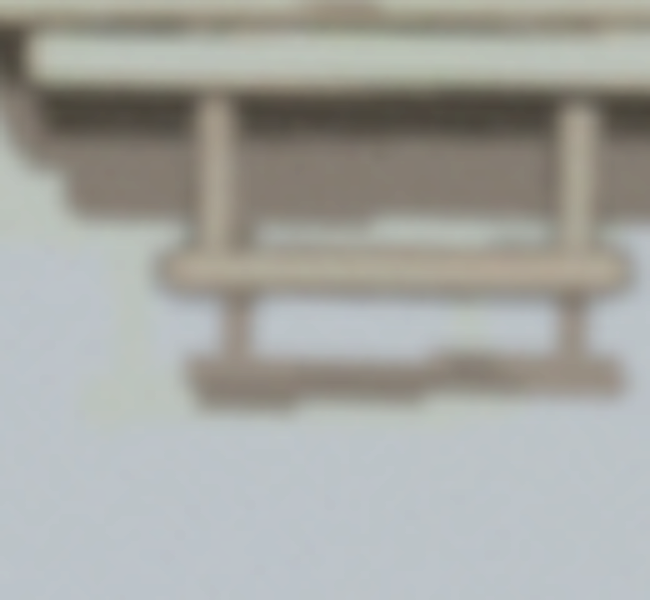

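```bash
for i in 1 2 3; do python3 -m crank '{"travel":[[2.6,4.1,0.4],[5.2,8.2,0.8],[7.8,12.4,1.2],[10.4,16.5,1.6],[13,20.7,2]],"turn":[[0,0,5],[0,0,10],[0,0,15],[0,0,20],[0,0,24.4]],"gripper":[0.62,0.62,0.62,0.62,0.62]}' 20; done; python3 -c "
from h import *
s=bot.observe(); print(s['position'],np.degrees(s['tool_rot']),s['grip_width'],s['qpos'])"
```

```text
clock: 0.6
position: [0.3049, -0.3914, 0.2514]
tool_rot: [-3.141, 0.0, 0.712]
force: [1.3, -0.6, -0.3]
grip_width: 0.0322
finger_force: 0.0
clock: 1.1
position: [0.4349, -0.1844, 0.2715]
tool_rot: [3.141, 0.0, 1.138]
force: [0.2, -0.8, -0.8]
grip_width: 0.0323
finger_force: 0.0
clock: 1.6
position: [0.565, 0.0224, 0.2913]
tool_rot: [-3.141, 0.0, 1.563]
force: [0.6, -1.0, 0.4]
grip_width: 0.0321
finger_force: 0.0
[0.56503839 0.02238523 0.29134919] [-1.79989933e+02  1.46263604e-02  8.95758460e+01] 0.03214011435995558 [ 0.27513667  0.41443181 -0.57613811  1.66522505  0.24464888  1.13488417
 -0.37383118]
```

```bash
python3 -m crank '{"travel":[[-0.1,-0.1,-3],[-0.1,-0.1,-6],[-0.1,-0.1,-9],[-0.1,-0.1,-12],[-0.1,-0.1,-15]],"turn":[[0,0,0],[0,0,0],[0,0,0],[0,0,0],[0,0,0]],"gripper":[0.68,0.68,0.68,0.68,0.68]}' 20; python3 -m crank '{"travel":[[0,0,-1],[0,0,-2],[0,0,-4],[0,0,-5],[0,0,-6]],"turn":[[0,0,0],[0,0,0],[0,0,0],[0,0,0],[0,0,0]],"gripper":[0.68,0.68,0.68,0.68,0.68]}';  python3 -m crank '{"travel":[[0,0,-0.2],[0,0,-0.2],[0,0,-0.2],[0,0,-0.2],[0,0,-0.2]],"turn":[[0,0,0],[0,0,0],[0,0,0],[0,0,0],[0,0,0]],"gripper":[0.9,1,1,1,1]}' 40
```

```text
clock: 2.1
position: [0.5631, 0.0198, 0.1399]
tool_rot: [-3.141, -0.0, 1.56]
force: [0.9, 0.8, -0.4]
grip_width: 0.0272
finger_force: 0.0
clock: 2.6
position: [0.5638, 0.0198, 0.0814]
tool_rot: [3.141, 0.0, 1.56]
force: [0.4, -0.4, -0.1]
grip_width: 0.0268
finger_force: 0.0
clock: 3.1
position: [0.5635, 0.0198, 0.0792]
tool_rot: [3.141, -0.0, 1.56]
force: [6.1, 0.8, -19.2]
grip_width: 0.0096
finger_force: 38.7
```

```bash
python3 -m crank '{"travel":[[-1,0,0],[-2.5,0,0],[-4,0,0],[-5.5,0.1,0],[-7,0.1,0]],"turn":[[0,0,0],[0,0,0],[0,0,0],[0,0,0],[0,0,0]],"gripper":[1,1,1,1,1]}' 40; python3 -m crank '{"travel":[[-1.5,0,0],[-3,0,0],[-4.5,0.1,0],[-5.5,0.1,0],[-5.8,0.1,0]],"turn":[[0,0,0],[0,0,0],[0,0,0],[0,0,0],[0,0,0]],"gripper":[1,1,1,1,1]}' 40;  python3 -m crank '{"travel":[[-0.1,0,0],[-0.2,0,0],[-0.3,0,0],[-0.3,0,0],[-0.3,0,0]],"turn":[[0,0,0],[0,0,0],[0,0,0],[0,0,0],[0,0,0]],"gripper":[1,1,1,1,1]}' 40
```

```text
clock: 3.6
position: [0.493, 0.02, 0.0792]
tool_rot: [3.141, 0.001, 1.56]
force: [7.8, -5.0, -24.2]
grip_width: 0.0093
finger_force: 39.2
clock: 4.1
position: [0.4369, 0.0208, 0.08]
tool_rot: [3.138, 0.0, 1.559]
force: [27.5, -13.5, -30.6]
grip_width: 0.0097
finger_force: 38.9
clock: 4.6
position: [0.4369, 0.0209, 0.0801]
tool_rot: [3.134, -0.001, 1.558]
force: [31.4, -12.0, -35.7]
grip_width: 0.0094
finger_force: 38.8
```

```bash
python3 -m crank '{"travel":[[0.3,0,0],[0.3,0,0],[0.3,0,0],[0.3,0,4],[0.3,0,8]],"turn":[[0,0,0],[0,0,0],[0,0,0],[0,0,0],[0,0,0]],"gripper":[0.68,0.68,0.68,0.68,0.68]}' 20; python3 -m crank '{"travel":[[0,-4,5],[0,-8,10],[0,-12,15],[0,-17,16],[0,-22,16]],"turn":[[0,0,-8],[0,0,-16],[0,0,-24],[0,0,-32],[0,0,-40]],"gripper":[0.68,0.68,0.68,0.68,0.68]}';  python3 -m crank '{"travel":[[0,-4,0],[0,-5,0],[0,-5,0],[0,-5,0],[0,-5,0]],"turn":[[0,0,-8],[0,0,-16],[0,0,-24],[0,0,-32],[0,0,-40]],"gripper":[0.68,0.68,0.68,0.68,0.68]}'; python3 -c "
from h import *
snap('top','t1');snap('side','s1');print(bot.observe()['qpos'])
a=cv2.resize(cv2.imread('pics/t1.png')[130:330,260:460],(400,400),interpolation=2)
b=cv2.resize(cv2.imread('pics/s1.png')[160:360,230:430],(400,400),interpolation=2)
cv2.imwrite('pics/c1.png',np.clip(np.hstack([a,b])*1.4,0,255).astype('uint8'))"
```

```text
clock: 5.1
position: [0.4342, 0.0223, 0.1599]
tool_rot: [-3.139, -0.0, 1.562]
force: [0.6, -0.1, 0.1]
grip_width: 0.0274
finger_force: 0.0
clock: 5.6
position: [0.4356, -0.1653, 0.3148]
tool_rot: [3.138, -0.001, 0.858]
force: [1.3, 0.6, 0.1]
grip_width: 0.0273
finger_force: 0.0
clock: 6.1
position: [0.435, -0.214, 0.3118]
tool_rot: [-3.141, 0.0, 0.158]
force: [0.3, -0.1, 0.1]
grip_width: 0.0274
finger_force: 0.0
[ 0.56138566  0.22052516 -0.27068061  1.84163019  0.06609354  1.08830024
 -1.14272556]
```

View pics/c1.png

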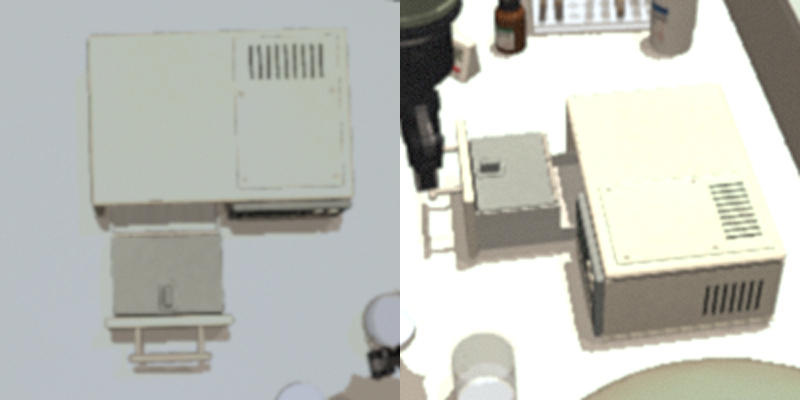

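The drawer is out. The fin is at px (343.5,278) in the top view and (275,243.5) in the side view, and the bar is at top (345,308.5).

```bash
python3 - <<'E'
from h import *
for n,(x0,x1,y0,y1) in {'t1':(325,362,255,284),'s1':(265,305,232,255)}.items():
    g=cv2.cvtColor(cv2.imread(f'pics/{n}.png'),6)[y0:y1,x0:x1].astype(int)
    med=np.median(g); m=(g<med-18).astype('uint8')
    k,l,st,c=cv2.connectedComponentsWithStats(m); print(n,med,[(st[i].tolist(),(c[i]+[x0,y0]).round(1).tolist()) for i in range(1,k) if st[i][4]>5])
print('fin top plane',onz('t1',343.5,278,.105),tri('t1',(343.5,278),'s1',(275,243.5)))
print('bar',onz('t1',345,308.5,.097)); 
for y in(.0208,):
  print(proj('t1',(.508,.0205,.1)),proj('s1',(.508,.0205,.1)))
E
```

```text
t1 108.0 [([15, 19, 6, 10, 31], [341.7, 279.3])]
s1 135.0 [([0, 0, 3, 23, 38], [265.9, 244.2]), ([4, 9, 11, 8, 66], [274.5, 244.0])]
fin top plane [0.50631611 0.02211383 0.105     ] (array([0.50852115, 0.02172688, 0.09023017]), np.float64(0.002989353963295893))
bar [0.43675222 0.02085011 0.097     ]
[344.12554819 277.35277811] [274.03444438 241.019574  ]
```

```bash
python3 -m crank '{"travel":[[1.4,4.5,0],[2.8,9,0],[4.2,13.5,-3],[5.8,18.5,-6],[7.2,23.5,-10]],"turn":[[0,0,-2],[0,0,-4],[0,0,-6],[0,0,-8],[0,0,-9.8]],"gripper":[0.68,0.68,0.68,0.68,0.68]}' 20; python3 -m crank '{"travel":[[0,0,-2.5],[0,0,-5],[0,0,-7],[0,0,-8],[0,0,-8]],"turn":[[0,0,0],[0,0,0],[0,0,0],[0,0,0],[0,0,0]],"gripper":[0.68,0.68,0.68,0.68,0.68]}'; python3 -c "
from h import *
s=bot.observe(); print(s['position'],np.degrees(s['tool_rot']),s['qpos'])"
```

```text
clock: 6.7
position: [0.5007, -0.0019, 0.2302]
tool_rot: [-3.141, -0.002, -0.003]
force: [0.8, -0.6, -0.1]
grip_width: 0.0274
finger_force: 0.0
clock: 7.2
position: [0.4997, -0.0038, 0.1498]
tool_rot: [-3.141, 0.002, -0.004]
force: [-0.9, -0.8, 0.7]
grip_width: 0.0273
finger_force: 0.0
[ 0.49971663 -0.00384761  0.14975224] [-1.79991925e+02  9.79792226e-02 -2.42010777e-01] [ 0.14881913  0.45584166 -0.3374029   1.98804427  0.21871133  0.73389401
 -1.89517751]
```

```bash
python3 -m crank '{"travel":[[0.4,1.3,0],[0.7,2.5,0],[0.7,2.5,-1.5],[0.7,2.5,-3.5],[0.7,2.5,-5.2]],"turn":[[0,0,-0.5],[0,0,-0.5],[0,0,-0.5],[0,0,-0.5],[0,0,-0.5]],"gripper":[0.68,0.68,0.68,0.68,0.68]}'; python3 -m crank '{"travel":[[0,0,0],[0,0,0],[0,0,0],[0,0,0],[0,0,0]],"turn":[[0,0,0],[0,0,0],[0,0,0],[0,0,0],[0,0,0]],"gripper":[1,1,1,1,1]}' 20
```

```text
clock: 7.7
position: [0.5078, 0.0216, 0.0987]
tool_rot: [-3.141, -0.001, -0.014]
force: [-0.5, -0.4, -0.4]
grip_width: 0.0275
finger_force: 0.0
clock: 8.2
position: [0.5071, 0.0197, 0.0996]
tool_rot: [3.14, 0.0, -0.016]
force: [-1.9, -10.0, -2.9]
grip_width: 0.0091
finger_force: 23.9
```

```bash
python3 -m crank '{"travel":[[0.2,-0.1,0.65],[0.4,-0.1,1.27],[0.7,-0.1,1.86],[1.03,-0.1,2.44],[1.4,-0.1,2.98]],"turn":[[0,2.5,0],[0,5,0],[0,7.5,0],[0,10,0],[0,12.5,0]],"gripper":[1,1,1,1,1]}' 20; python3 -m crank '{"travel":[[0.44,0,0.5],[0.9,0,0.96],[1.43,0,1.4],[1.97,0,1.77],[2.55,0,2.1]],"turn":[[0,2.5,0],[0,5,0],[0,7.5,0],[0,10,0],[0,12.5,0]],"gripper":[1,1,1,1,1]}'; python3 -m crank '{"travel":[[0.6,0,0.27],[1.23,0,0.5],[1.87,0,0.67],[2.5,0,0.77],[2.5,0,0.77]],"turn":[[0,2.5,0],[0,5,0],[0,7.5,0],[0,10,0],[0,10,0]],"gripper":[1,1,1,1,1]}'; python3 -c "
from h import *
snap('top','t2');snap('side','s2');print(bot.observe()['qpos'])
a=cv2.resize(cv2.imread('pics/t2.png')[130:330,260:460],(400,400),interpolation=2)
b=cv2.resize(cv2.imread('pics/s2.png')[160:360,230:430],(400,400),interpolation=2)
cv2.imwrite('pics/c2.png',np.clip(np.hstack([a,b])*1.4,0,255).astype('uint8'))"
```

```text
clock: 8.7
position: [0.5219, 0.0195, 0.13]
tool_rot: [3.138, 0.219, -0.016]
force: [2.8, -5.4, -5.4]
grip_width: 0.0091
finger_force: 22.9
clock: 9.2
position: [0.5472, 0.0194, 0.1509]
tool_rot: [3.134, 0.437, -0.017]
force: [0.1, -4.8, -6.9]
grip_width: 0.009
finger_force: 21.9
clock: 9.7
position: [0.5723, 0.0194, 0.1584]
tool_rot: [3.13, 0.613, -0.019]
force: [-0.7, -6.5, 6.6]
grip_width: 0.009
finger_force: 21.9
[ 0.05847599  0.88978449 -0.30676552  1.26612792  0.11600948  1.61748873
 -1.82933103]
```

View pics/c2.png

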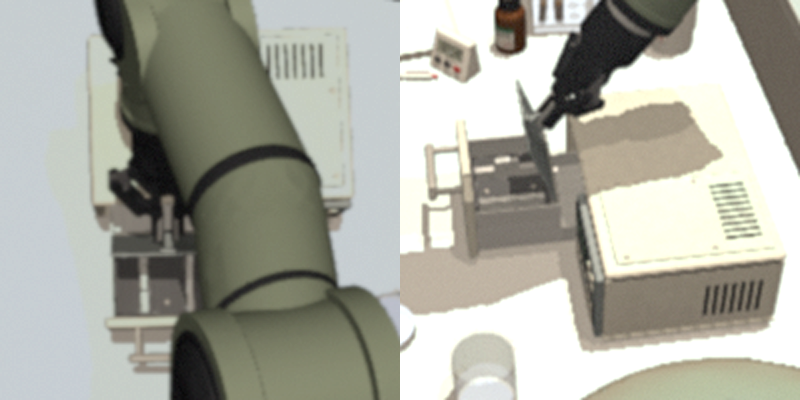

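The flap is at about 75°. Next: release it, go round to the front and push it back to its stop.

```bash
python3 -m crank '{"travel":[[0,0,0],[0,0,0],[1,0,1.4],[2.4,0,3.5],[3,0,6.5]],"turn":[[0,0,0],[0,0,0],[0,0,0],[0,0,0],[0,0,0]],"gripper":[0.68,0.68,0.68,0.68,0.68]}' 20; python3 -m crank '{"travel":[[-0.5,0,1],[-2.5,0,1.5],[-4.5,0,1.5],[-6.5,0,1.5],[-8.2,0,1.5]],"turn":[[0,-7,0],[0,-14,0],[0,-21,0],[0,-28,0],[0,-35,0]],"gripper":[1,1,1,1,1]}'; python3 -m crank '{"travel":[[0,0,0],[0,0,0],[0,0,0],[0,0,0],[0,0,0]],"turn":[[0,0,0],[0,0,0],[0,0,0],[0,0,0],[0,0,0]],"gripper":[1,1,1,1,1]}'
```

```text
clock: 10.3
position: [0.602, 0.0204, 0.2225]
tool_rot: [3.132, 0.612, -0.018]
force: [0.5, 0.6, -0.4]
grip_width: 0.0274
finger_force: 0.0
clock: 10.8
position: [0.519, 0.0204, 0.2383]
tool_rot: [-3.141, -0.007, -0.015]
force: [1.3, -0.2, -0.2]
grip_width: -0.0001
finger_force: 0.0
clock: 11.3
position: [0.5204, 0.0203, 0.2366]
tool_rot: [-3.141, 0.001, -0.016]
force: [0.5, 0.0, -0.4]
grip_width: 0.0001
finger_force: 0.0
```

```bash
python3 -m crank '{"travel":[[0,0,-3],[0,0,-6],[0,0,-9],[0,0,-10.2],[1,0,-10.2]],"turn":[[0,0,0],[0,0,0],[0,0,0],[0,0,0],[0,0,0]],"gripper":[1,1,1,1,1]}'; python3 -m crank '{"travel":[[1,0,0],[2,0,0],[3,0,0],[4,0,0],[5,0,0]],"turn":[[0,0,0],[0,0,0],[0,0,0],[0,0,0],[0,0,0]],"gripper":[1,1,1,1,1]}'; python3 -m crank '{"travel":[[0.5,0,0],[1,0,0],[1.3,0,0],[1.6,0,0],[1.6,0,0]],"turn":[[0,0,0],[0,0,0],[0,0,0],[0,0,0],[0,0,0]],"gripper":[1,1,1,1,1]}'
```

```text
clock: 11.8
position: [0.5289, 0.0201, 0.1337]
tool_rot: [3.141, 0.003, -0.015]
force: [0.3, -0.0, 1.2]
grip_width: -0.0003
finger_force: 0.0
clock: 12.3
position: [0.5837, 0.0203, 0.1388]
tool_rot: [-3.141, -0.007, -0.016]
force: [-0.1, 0.4, 0.7]
grip_width: -0.0003
finger_force: 0.4
clock: 12.8
position: [0.596, 0.02, 0.1349]
tool_rot: [-3.142, 0.0, -0.016]
force: [0.6, -0.1, -0.2]
grip_width: -0.0001
finger_force: 0.0
```

```bash
python3 -m crank '{"travel":[[0.3,0,0],[0.6,0,0],[0.9,0,0],[1.0,0,0],[1.0,0,0]],"turn":[[0,0,0],[0,0,0],[0,0,0],[0,0,0],[0,0,0]],"gripper":[1,1,1,1,1]}'; python3 -c "
from h import *
snap('top','t3');snap('side','s3')
a=cv2.resize(cv2.imread('pics/t3.png')[130:330,260:460],(400,400),interpolation=2)
b=cv2.resize(cv2.imread('pics/s3.png')[160:360,230:430],(400,400),interpolation=2)
cv2.imwrite('pics/c3.png',np.clip(np.hstack([a,b])*1.4,0,255).astype('uint8'))"
```

```text
clock: 13.3
position: [0.6059, 0.0201, 0.1349]
tool_rot: [-3.142, -0.0, -0.016]
force: [-0.1, 0.2, -0.7]
grip_width: -0.0001
finger_force: 0.0
```

View pics/c3.png

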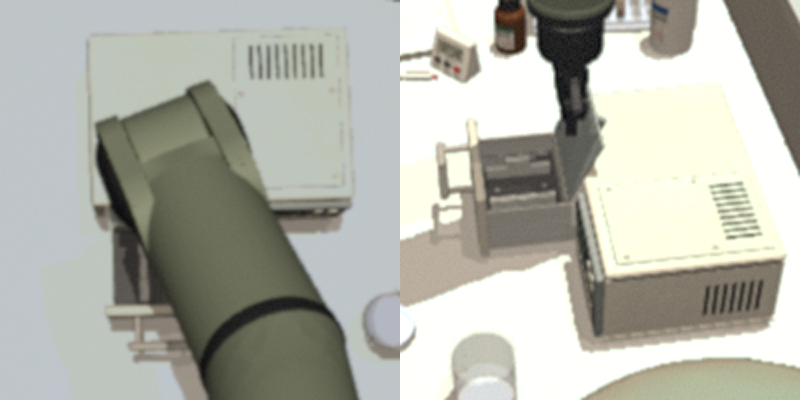

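The flap is past upright, but pushing it at its stop slid the drawer in by about 12 mm (panel edge 322→312 in the top crop). I'll push the panel back out to its stop from inside.

```bash
python3 -m crank '{"travel":[[-1.5,0,0],[-3.5,0,0],[-5.5,0,0],[-7,0,0],[-7,0,-1]],"turn":[[0,0,0],[0,0,0],[0,0,0],[0,0,0],[0,0,0]],"gripper":[1,1,1,1,1]}'; python3 -m crank '{"travel":[[0,0,-1.5],[0,0,-3],[0,0,-3.1],[-0.5,0,-3.1],[-1,0,-3.1]],"turn":[[0,0,0],[0,0,0],[0,0,0],[0,0,0],[0,0,0]],"gripper":[1,1,1,1,1]}'; python3 -m crank '{"travel":[[-0.5,0,0],[-1,0,0],[-1.5,0,0],[-2,0,0],[-2.5,0,0]],"turn":[[0,0,0],[0,0,0],[0,0,0],[0,0,0],[0,0,0]],"gripper":[1,1,1,1,1]}'
```

```text
clock: 13.9
position: [0.5351, 0.02, 0.1258]
tool_rot: [3.141, -0.001, -0.016]
force: [0.8, 0.4, -0.4]
grip_width: 0.0002
finger_force: 0.0
clock: 14.4
position: [0.5257, 0.0201, 0.0943]
tool_rot: [-3.141, -0.0, -0.016]
force: [-0.4, 0.7, 1.0]
grip_width: 0.0
finger_force: 0.0
clock: 14.9
position: [0.5014, 0.0201, 0.0943]
tool_rot: [-3.141, -0.002, -0.016]
force: [6.2, -0.7, -3.5]
grip_width: -0.0002
finger_force: 3.2
```

Contact is made at 6 N, so the drawer is moving. I'll continue to the stop in small steps.

```bash
python3 -m crank '{"travel":[[-0.2,0,0],[-0.4,0,0],[-0.6,0,0],[-0.6,0,0],[-0.6,0,0]],"turn":[[0,0,0],[0,0,0],[0,0,0],[0,0,0],[0,0,0]],"gripper":[1,1,1,1,1]}'; python3 -m crank '{"travel":[[-0.1,0,0],[-0.2,0,0],[-0.3,0,0],[-0.3,0,0],[-0.3,0,0]],"turn":[[0,0,0],[0,0,0],[0,0,0],[0,0,0],[0,0,0]],"gripper":[1,1,1,1,1]}'
```

```text
clock: 15.4
position: [0.4952, 0.0201, 0.0942]
tool_rot: [-3.141, -0.001, -0.016]
force: [3.9, -0.5, 1.0]
grip_width: 0.0004
finger_force: 2.1
clock: 15.9
position: [0.495, 0.0202, 0.0945]
tool_rot: [-3.14, -0.006, -0.016]
force: [21.6, -2.7, -12.5]
grip_width: 0.0
finger_force: 11.2
```

```bash
python3 -m crank '{"travel":[[0.5,0,0],[2,0,0],[2,0,3],[2,0,7],[1,0,12]],"turn":[[0,0,0],[0,0,0],[0,0,0],[0,0,0],[0,0,0]],"gripper":[1,1,1,1,0.68]}'; python3 -m crank '{"travel":[[-2,-4,3],[-4,-8,5],[-6,-13,6],[-8,-18,6],[-9,-23,6]],"turn":[[0,0,0],[0,0,0],[0,0,0],[0,0,0],[0,0,0]],"gripper":[0.68,0.68,0.68,0.68,0.68]}';  python3 -c "
from h import *
snap('top','t4');snap('side','s4');print(bot.observe()['position'])
a=cv2.resize(cv2.imread('pics/t4.png')[200:320,290:410],(400,400),interpolation=2)
b=cv2.resize(cv2.imread('pics/s4.png')[180:300,230:350],(400,400),interpolation=2)
cv2.imwrite('pics/c4.png',np.clip(np.hstack([a,b])*1.4,0,255).astype('uint8'))"
```

```text
clock: 16.4
position: [0.5011, 0.0202, 0.2132]
tool_rot: [-3.141, 0.003, -0.015]
force: [0.3, -0.1, 0.8]
grip_width: 0.0135
finger_force: 0.0
clock: 16.9
position: [0.4129, -0.1995, 0.2735]
tool_rot: [3.141, 0.0, -0.015]
force: [1.1, 0.4, -0.2]
grip_width: 0.0269
finger_force: 0.0
[ 0.41201308 -0.20356625  0.2728487 ]
```

View pics/c4.png

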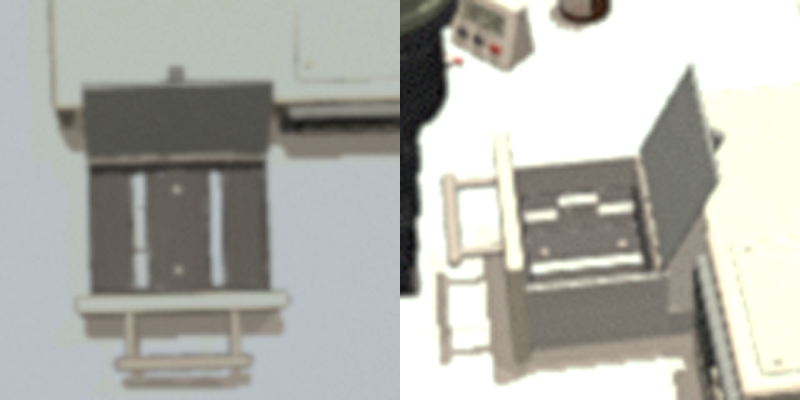

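The drawer is at its stop and the flap leans back. The slide with the tab is in the left slot (top px ≈(332,269), tab in side view ≈(283,240)); the blank is on the right at ≈(355,268).

```bash
python3 - <<'E'
from h import *
g=cv2.cvtColor(cv2.imread('pics/t4.png'),6)
for x0,x1,z in((326,338,.08),(349,360,.066)):
    s=g[250:287,x0:x1].astype(int); m=s>np.median(g[255:280,340:348])+30
    for r in range(0,37,4): 
        c=np.where(m[r])[0]; print(250+r, (c.min()+x0,c.max()+x0) if len(c) else None,end=' ')
    v,u=np.where(m); print(); print('cent',u.mean()+x0,v.min()+250,v.max()+250,onz('t4',u.mean()+x0,(v.min()+v.max())/2+250,.068))
s=cv2.cvtColor(cv2.imread('pics/s4.png'),6)[236:246,266:304]; print(s[:, ::1])
for p in((.529,.0475,.08),(.514,.0475,.08),(.544,.0475,.08)): print(proj('s4',p),proj('t4',p))
E
```

```text
250 None 254 (np.int64(329), np.int64(333)) 258 (np.int64(330), np.int64(333)) 262 (np.int64(330), np.int64(332)) 266 (np.int64(330), np.int64(333)) 270 (np.int64(330), np.int64(333)) 274 (np.int64(331), np.int64(333)) 278 (np.int64(330), np.int64(333)) 282 (np.int64(330), np.int64(334)) 286 None 
cent 331.5563909774436 252 285 [0.53130311 0.04853917 0.068     ]
250 None 254 (np.int64(353), np.int64(355)) 258 (np.int64(353), np.int64(356)) 262 (np.int64(353), np.int64(356)) 266 (np.int64(353), np.int64(355)) 270 (np.int64(353), np.int64(356)) 274 (np.int64(353), np.int64(356)) 278 (np.int64(353), np.int64(356)) 282 (np.int64(354), np.int64(356)) 286 None 
cent 354.479674796748 252 285 [ 0.52966391 -0.00540532  0.068     ]
[[ 83  83  85  84  84  85  86  84  82  85  85  82  85  83  85  83  84  80
   79  77  75  80  83  88  91  85  81  82  79  76  77  78  79  64  60  76
  111 130]
 [ 80  84  84  87  86  83  78  80  79  80  79  76  80  87  94  91  90  92
   90  87  90  95 100  91  91  85  82  82  82  81  83  83  81  67  54  69
  103 132]
 [ 74  77  81  86  84  82  76  77  76  76  77  85 
[... 690 characters left out ...]
182 184 184 184 182 176 174 166 138  82  53
   72 109]
 [ 87 111 120 129 133 140 145 148 154 160 144 103  83  85  91  84  81  79
   79  79  78  82  95 128 163 168 166 163 161 156 147 140 133 111  65  47
   63  99]
 [ 96 132 161 170 174 181 182 182 184 179 159 111  85  82  87  86  81  81
   78  83  80  83  87 101 120 116 109 104 103 100  95  95  91  79  51  48
   65  96]
 [ 96 128 163 168 169 166 163 160 162 156 136 100  85  83  85  84  82  82
   82  84  83  85  83  87  89  85  84  80  80  81  81  81  80  76  53  44
   61  89]]
[281.81194635 238.63710796] [332.05427143 269.14120841]
[275.78022056 239.24197504] [332.25955813 275.55694252]
[287.82815422 238.03379703] [331.84945087 262.74004224]
```

```bash
python3 -m crank '{"travel":[[1.8,4,0],[3.6,8,0],[5.4,12,0],[7.2,16,0],[9,20,0]],"turn":[[0,0,0],[0,0,0],[0,0,0],[0,0,0],[0,0,0]],"gripper":[0.68,0.68,0.68,0.68,0.68]}'; python3 -m crank '{"travel":[[1.4,2.6,0],[2.8,5.2,-1],[2.8,5.2,-4],[2.8,5.2,-8],[2.8,5.2,-12]],"turn":[[0,0,0],[0,0,0],[0,0,0],[0,0,0],[0,0,0]],"gripper":[0.68,0.68,0.68,0.68,0.68]}';python3 -m crank '{"travel":[[0,0,0],[0,0,0],[0,0,0],[0,0,0],[0,0,0]],"turn":[[0,0,0],[0,0,0],[0,0,0],[0,0,0],[0,0,0]],"gripper":[0.68,0.68,0.68,0.68,0.68]}'; python3 -c "
from h import *
s=bot.observe();print(s['position'],s['tool_rot'],s['qpos'])"
```

```text
clock: 17.5
position: [0.5046, 0.0036, 0.2728]
tool_rot: [3.141, 0.001, -0.016]
force: [0.4, -0.4, 0.5]
grip_width: 0.0274
finger_force: 0.0
clock: 18.0
position: [0.5322, 0.0541, 0.1516]
tool_rot: [-3.142, 0.0, -0.015]
force: [1.2, -0.4, 1.1]
grip_width: 0.0277
finger_force: 0.0
clock: 18.5
position: [0.5333, 0.0537, 0.1542]
tool_rot: [-3.141, -0.002, -0.016]
force: [0.2, 0.1, -0.0]
grip_width: 0.0273
finger_force: 0.0
[0.5332596  0.0537259  0.15419812] [-3.14148357e+00 -1.84536252e-03 -1.60317563e-02] [ 0.05973034  0.50048512 -0.3642809   1.89566358  0.24443804  0.78674202
 -2.02395831]
```

```bash
python3 -m crank '{"travel":[[-0.3,-0.57,-1],[-0.3,-0.57,-3],[-0.3,-0.57,-5.5],[-0.3,-0.57,-8],[-0.3,-0.57,-9.2]],"turn":[[0,0,0],[0,0,0],[0,0,0],[0,0,0],[0,0,0]],"gripper":[0.68,0.68,0.68,0.68,0.68]}'; python3 -m crank '{"travel":[[0,0,0],[0,0,0],[0,0,0],[0,0,0],[0,0,0]],"turn":[[0,0,0],[0,0,0],[0,0,0],[0,0,0],[0,0,0]],"gripper":[0.8,1,1,1,1]}' 20
```

```text
clock: 19.0
position: [0.5285, 0.0475, 0.0589]
tool_rot: [3.141, 0.002, -0.016]
force: [-0.4, 0.6, 0.8]
grip_width: 0.0275
finger_force: 0.0
clock: 19.5
position: [0.5301, 0.0477, 0.0616]
tool_rot: [3.141, -0.001, -0.016]
force: [0.0, -4.6, 0.6]
grip_width: 0.0073
finger_force: 22.0
```

```bash
python3 -m crank '{"travel":[[0,-0.05,0],[0,-0.05,0.3],[0,-0.05,1],[0,-0.05,1.8],[0,-0.05,2.6]],"turn":[[0,0,0],[0,0,0],[0,0,0],[0,0,0],[0,0,0]],"gripper":[1,1,1,1,1]}' 40; python3 -m crank '{"travel":[[0,0,1],[0,0,2],[0,0,3.5],[0,0,5],[0,0,7]],"turn":[[0,0,0],[0,0,0],[0,0,0],[0,0,0],[0,0,0]],"gripper":[1,1,1,1,1]}'; python3 -m crank '{"travel":[[0,0,2.5],[0,0,5],[0,0,7.5],[0,0,10],[0,0,12]],"turn":[[0,0,0],[0,0,0],[0,0,0],[0,0,0],[0,0,0]],"gripper":[1,1,1,1,1]}'; python3 -m crank '{"travel":[[-0.5,-0.5,0.5],[-1,-1,1],[-1.5,-1.5,1.5],[-2,-2,2],[-2.5,-2.5,2.5]],"turn":[[0,0,6],[0,0,13],[0,0,20],[0,0,27],[0,0,34]],"gripper":[1,1,1,1,1]}'
```

```text
clock: 20.0
position: [0.5299, 0.0478, 0.0879]
tool_rot: [-3.141, -0.0, -0.016]
force: [0.0, -2.0, -1.8]
grip_width: 0.0065
finger_force: 44.9
clock: 20.5
position: [0.5295, 0.0478, 0.1579]
tool_rot: [-3.141, 0.0, -0.015]
force: [0.3, -0.2, 0.1]
grip_width: 0.0069
finger_force: 44.9
clock: 21.0
position: [0.5297, 0.0479, 0.2792]
tool_rot: [-3.141, -0.001, -0.015]
force: [1.1, -0.2, -1.0]
grip_width: 0.0069
finger_force: 45.0
clock: 21.5
position: [0.5043, 0.0227, 0.3029]
tool_rot: [3.141, -0.0, 0.583]
force: [0.1, -1.2, -0.2]
grip_width: 0.0068
finger_force: 44.9
```

```bash
python3 -m crank '{"travel":[[0,0,0],[0,0,0],[0,0,0],[0,0,0],[0,0,0]],"turn":[[0,0,7],[0,0,14],[0,0,21],[0,0,28],[0,0,35]],"gripper":[1,1,1,1,1]}'; python3 -m crank '{"travel":[[0,0,0],[0,0,0],[0,0,0],[0,0,0],[0,0,0]],"turn":[[0,0,7],[0,0,14],[0,0,18],[0,0,20.8],[0,0,20.8]],"gripper":[1,1,1,1,1]}';  python3 -m crank '{"travel":[[0,0,0],[0,0,0],[0,0,0],[0,0,0],[0,0,0]],"turn":[[0,0,0],[0,0,0],[0,0,0],[0,0,0],[0,0,0]],"gripper":[1,1,1,1,1]}'; python3 -c "
from h import *
snap('top','t5');snap('side','s5');s=bot.observe();print(s['position'],np.degrees(s['tool_rot']),abs(s['qd']).max())
a=cv2.resize(cv2.imread('pics/t5.png')[130:330,260:460],(400,400),interpolation=2)
b=cv2.resize(cv2.imread('pics/s5.png')[110:310,200:400],(400,400),interpolation=2)
cv2.imwrite('pics/c5.png',np.clip(np.hstack([a,b])*1.4,0,255).astype('uint8'))"
```

```text
clock: 22.0
position: [0.5045, 0.0228, 0.3027]
tool_rot: [3.141, -0.0, 1.194]
force: [0.1, -0.2, -0.3]
grip_width: 0.0066
finger_force: 44.9
clock: 22.5
position: [0.5046, 0.0227, 0.3025]
tool_rot: [3.141, -0.0, 1.553]
force: [0.6, -0.1, -1.0]
grip_width: 0.0069
finger_force: 44.9
clock: 23.0
position: [0.5047, 0.0226, 0.3019]
tool_rot: [-3.141, 0.0, 1.551]
force: [0.3, -0.3, -0.6]
grip_width: 0.0068
finger_force: 44.9
[0.50471193 0.0226005  0.30193817] [-1.79997223e+02  1.01882684e-03  8.88925210e+01] 0.001635837693315142
```

View pics/c5.png

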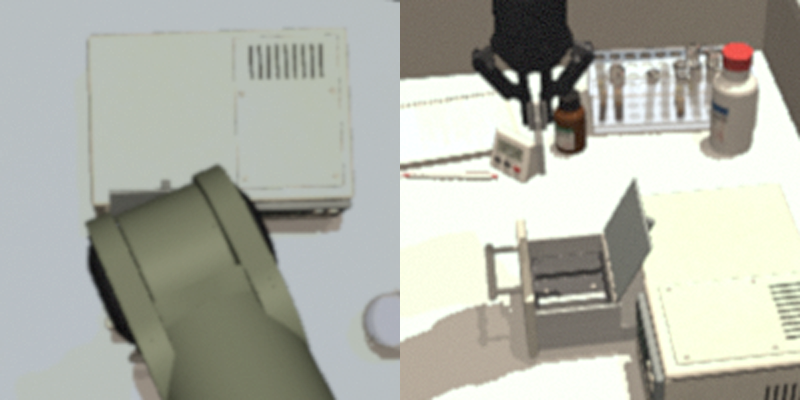

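The slide is held upright, edge-on to the side camera at crop px (537,130). The left slot is empty, the blank is still in its slot, and the drawer and flap are open.

```bash
python3 -c "
from h import *
print(bot.job_done())"
```

```text
the job is handed in; nothing more can be done
None
```

The job is handed in: the drawer is out at its stop, the flap is folded back past upright, the blanking plate is in its slot, and the slide is held upright and still about 26 cm above the worktop, windows facing the front; while I was folding the flap the drawer slid in about 12 mm, so I pushed it back out to its stop before taking the slide.

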